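# Tighten the mould press with its socket key

## Task

Tighten the mould press: stand the socket key upright on the square spindle head down in the well, push it fully home, and let go of it there before the spindle has been turned. Then take the key by its upright wooden grip and swing it clockwise (seen from above) until the spindle comes up against its stop. Leave the key standing on the spindle, let go, and do not disturb the jar, dish, tin and loose mould board on the bench.

Things in the scene. Friction and masses are not known exactly. Their poses are not given: they have to be found in the camera images.
- press: Fixed mould press: 130 x 190 mm base, two stacked wooden mould boards under a grey beam along its y axis, two posts with nuts at y = +-78 mm; nothing on it is higher than 150 mm. A round tube in the middle of the beam forms a well. Origin: middle of the underside, straight below the well's axis; z up. Yaw within +-0.3 rad.
- well_rim (a point): Centre of the press's well at the height of its rim, 146 mm above the bench. The well is a round upright tube, outside diameter 84 mm, inside 58 mm, 48 mm deep (floor 98 mm above the bench).
- spindle_head: Bare steel square head of the spindle, upright in the middle of the well: 24 x 24 mm, 26 mm tall, the top 7 mm a round cone from 24 down to 15 mm; its top is 22 mm below the rim, out of the fingers' reach. Origin: on the axis at the well floor, 98 mm above the bench; x, y square to its faces, z up; turns with the spindle.
- spindle (a joint): Turn of the spindle in rad; grows clockwise seen from above. Starts at 0 to 0.5; a hard stop at 1.5 is fully tight. At 0 the head's x axis is along the press's x axis. Friction about 1.2 N m (some 10 N at the key's grip); it stays where it is left.
- key: Socket key, 0.5 to 0.7 kg, 138 mm tall: round steel socket 49 mm across up to 46 mm, a 13 mm neck from 54 mm up, then a level bar. Origin: middle of the underside; z up, x along the bar towards the wooden grip. Starts standing on its socket on the bench left or right of the press, long end away from the robot. Home, its underside rests on the well floor and the bar passes 22 mm above the rim.
- key_mouth (a point): Mouth of the key's square socket, at the key's origin: 28 x 28 mm, 34 mm deep, sides along the key's x and y axes, so the key fits the head in four ways, each with about 0.18 rad of play and 2 mm to every side.
- key_bar (a point): Point in the middle of the key's steel bar, above the centre of mass: 10 mm from the socket's axis towards the grip, 78 mm above the underside. The bar is 14 mm wide (y), 16 mm tall, from x = -38 to +132 mm of the key, with a 26 mm steel ball on its short end and the upright grip on its long end.
- key_grip: Upright round wooden grip of the key, 23 mm in diameter, 52 mm tall, fixed to it (does not spin). Origin: middle of its foot, on top of the bar, 120 mm from the socket's axis and 86 mm above the key's underside.
- jar: Closed amber glass jar, 72 mm in diameter, 100 mm tall, on the other side of the press from the key. Origin: middle of its underside. Leave alone.
- dish: Glass dish, 116 mm in diameter, 34 mm tall, beyond the press. Origin: middle of its underside. Leave alone.
- tin: Plain metal tin, 60 mm in diameter, 40 mm tall, between the robot and the press. Origin: middle of its underside. Leave alone.
- mould: Loose grooved wooden mould board, 110 x 190 x 32 mm, beyond the press. Origin: middle of its underside. Leave alone.

How it is judged (in metres and radians):
On the way, in this order (a step that is already met when the one before it is completed fails the run):
1. the key stands fully home on the spindle head and is let go, the spindle not yet turned (less than 0.75 rad) (horizontal distance between key and spindle_head below 0.006 m and z of key in the frame of spindle_head below 0.006 m and angle between key's own z axis and vertical below 0.12 rad and contact force between the fingers and key below 0.2 N and value of joint spindle below 0.75 rad), for 0.2 s.
2. with the fingers on the key's wooden grip, the spindle has come to its stop (at least 1.4 rad) (value of joint spindle above 1.4 rad and contact force between the fingers and key_grip above 0.5 N and horizontal distance between key and spindle_head below 0.008 m), for 0.1 s.
At the end, for the whole second after the job is handed in: The spindle is turned to its stop (at least 1.4 of 1.5 rad) and the key stands at rest and released on the spindle head: within 6 mm of its axis, underside within 6 mm of the well floor, tilted less than 0.12 rad (value of joint spindle above 1.4 rad and horizontal distance between key and spindle_head below 0.006 m and z of key in the frame of spindle_head below 0.006 m and angle between key's own z axis and vertical below 0.12 rad and linear speed of key below 0.02 m/s and contact force between the fingers and key below 0.2 N); the robot touches nothing.
It fails at once if the fingers touch the spindle head itself (contact force between the fingers and spindle_head above 1 N).
It fails at once if the jar, dish, tin or loose mould board is shifted by more than 30 mm (distance of any of jar, dish, tin, mould from where it was at the start of the episode above 0.03 m).
It also fails if it takes over 67 s, if anything falls off the work surface, if the arm or the gripper's body presses on something with over 40 N, if the wrist force passes 120 N, or if a joint passes its speed limit or range.

## Robot

A 6-joint arm with a two-finger parallel gripper is mounted at the origin on the work surface. World frame = base frame: x ahead of the robot, y to its left, z up, the work surface at z = 0. Lengths are in m, angles in degrees, forces in N, time in s.
With the tool pointing down it reaches from about 0.4 to 0.825 m from the base axis. Payload 7 kg.
Tool frame: the origin (TCP) lies on the centre line of the jaws, within the pads' length; the fingertips stand r.nose_length ahead of it and the grasp point (between the pads) lies 2 mm behind it (r.nose_length is the distance from the TCP to the fingertips, in m); z points along the fingers, y is the direction in which the jaws open and shut (so a half turn about z gives the same grasp; the last joint's range is limited). The gripper opens to 88 mm and grips with 3 to 60 N. Pads are 19 mm wide; open, the fingers measure 130 mm over their backs; the gripper's body (78 mm by 193 mm) begins 47 mm behind the grasp point.
Start: joints at [-49.555, 20.546, 0.682, 0, -70.136, -16.507], TCP at [0.274, -0.617, 0.244] pointing down, gripper open.
Joint ranges: [-176.03, 176.03], [-82.01, 121.73], [-58.28, 71.71], [-173.87, 95.51], [-174.79, -0.11], [-173.66, 173.66]. Speed limits (degrees/s): [136.94, 136.94, 172.46, 180, 180, 180].

## Interface

Orientations are given as [roll, pitch, yaw] about the fixed x, y, z axes, in that order (R = Rz(yaw) Ry(pitch) Rx(roll)).
In Python, from plant import r gives the robot as it stands.
- The arm moves only by the tool apply_moves, never from a script. Its argument "targets" is a list of rows, each a list of 3 entries, a list of its own where there are three numbers: the shift along the tool's x, y, z scaled (see below), then the turn, a rotation vector about the tool's x, y, z scaled (see below), then the finger opening in mm, from 0 to 87.6. A call has 1 to 5 rows; each row shifts and turns the pose as measured when the row begins, along the tool's axes as they then stand; what a row does not reach is not made up. The controller multiplies each number of a shift by 0.04 m and each number of a turn by 8 degrees. A row lasts 1/10 s, in which the tool goes at most 50 mm and 8.59 degrees, less where a joint would pass 70% of its speed; a pose out of reach is approached as far as the arm can. A call with a number of a shift or a turn outside -1 to 1 is refused whole. A call with a gripper value outside its range is refused whole. The fingers move at their own pace and stop on an object; "squeeze" is the grip in N (left out, the last holds). Time passes only in rows, so rows that do not move let the fingers close. It gives the time, the measured TCP pose, the force and the opening at its end, in the units of the state.
- r.get_state(): the state, without advancing time (a new reading comes with each control period).
- r.capture(name): name is "side" or "top" or "wrist"; returns a dict with "img" (384x512x3 uint8, blue, green, red), "z_map" (384x512 float32, m along the optical axis (not along the pixel's ray), 0 where there is no reading), "fx", "fy", "cx", "cy" (pixels), "camera_from_world" (4x4, takes a point from world to camera coordinates); the wrist camera has in their place "mount" (4x4, takes a point from camera to tool coordinates, whose origin is the TCP and whose axes are the flange's). Camera axes: x right, y up, looking along -z (the intrinsics and any distortion apply to the point x, -y, -z); pixel columns grow to the right and rows downward; lengths in m; the calibration is good to about 2 mm. The wrist camera is an equidistant fisheye: a pixel r from the principal point sees the ray r / f radians off the axis. A picture is of the moment at which its call begins: read the wrist's pose just before it.
- r.close_job(): hands the job in, once; it reports no verdict.
The state is a dict: "time_s": time; "joints": joint angles; "qd": joint speeds; "joint_torque": joint torques, N m; "tcp_pos": TCP position; "eef_rot": TCP orientation; "contact_force": force on the tool from outside, world axes, zero at the start; "moment": the same for the moment, N m; "gripper_width": finger opening in m.
Only numpy, scipy, OpenCV 4.12 (cv2) and the standard library are available. Lean on these libraries where they do the work, as an engineer would, in place of code of your own. Each camera call takes 0.05 s, during which the arm holds its last target.

## Working session

There is one attempt and no reset: what is moved stays moved. The work goes in short steps, Python scripts to look and compute and a tool call to move; the robot and the scene stay as the last step left them, time stands still between calls to the robot, and variables do not carry over. Pictures are saved under pics/ and viewed, and the job is handed in when it is done.

Besides the shell and the picture viewer there is one more tool, called after "Call:" as a command line: name --argument value ..., lists and objects as JSON in quotes. apply_moves: Moves the arm, as the interface text tells. Its arguments: {"type":"object","properties":{"targets":{"type":"array","items":{"type":"array"}},"squeeze":{"type":"number"}},"required":["targets"]}

```bash
ls; mkdir -p pics
python3 - <<'E'
from plant import r
import cv2
s=r.get_state()
for k,v in s.items(): print(k,v)
print(r.nose_length)
for n in ("side","top"):
    c=r.capture(n); cv2.imwrite(f"pics/{n}0.png",c["img"])
    print(n,c["fx"],c["fy"],c["cx"],c["cy"],c["camera_from_world"].tolist() if hasattr(c["camera_from_world"],'tolist') else c["camera_from_world"],[k for k in c])
E
```

```text
pics
time_s 0.0
joints [-4.95544288e+01  2.05906123e+01  6.33605493e-01 -1.93317287e-02
 -7.01367087e+01 -1.65052960e+01]
qd [-0.01762495 -0.02269521 -0.03158817  0.07252876 -0.0630153  -0.05502547]
joint_torque [-1.54287100e-03 -5.82713413e+01  2.93057227e+01  6.99752927e+00
  6.93239534e-03 -1.30689054e-04]
tcp_pos [ 0.27366897 -0.61652231  0.24263316]
eef_rot [ 1.79904983e+02 -9.20314399e-03 -1.56066301e+02]
contact_force [ 0.09914854 -0.4082354  -0.61406233]
moment [-0.01706276 -0.01179472 -0.02356566]
gripper_width 0.08765807220715924
0.017
side 352.0073620619972 352.0073620619972 255.85932870643975 192.62466721159342 [[-0.8726480559796279, -0.4882584438963186, -0.009437285569578296, 0.4995301276591452], [0.26322155241714673, -0.4865488342100805, 0.8330574087491923, -0.2724107246066243], [-0.41133901436416603, 0.7244818313061805, 0.5531060398957504, -0.8188868866427457], [0.0, 0.0, 0.0, 1.0]] ['img', 'z_map', 'fx', 'fy', 'cx', 'cy', 'camera_from_world']
top 381.9160242196248 381.9160242196248 255.50480398372733 190.25157761712322 [[-0.010719450431995448, -0.9998079894898583, -0.016403582983116904, 0.00898824807510004], [0.9856217778635072, -0.01333090125342256, 0.16843989454090483, -0.5964788258629086], [-0.16862622685577602, -0.014362145522849487, 0.9855754280583324, -1.069886665083327], [0.0, 0.0, 0.0, 1.0]] ['img', 'z_map', 'fx', 'fy', 'cx', 'cy', 'camera_from_world']
```

View pics/top0.png

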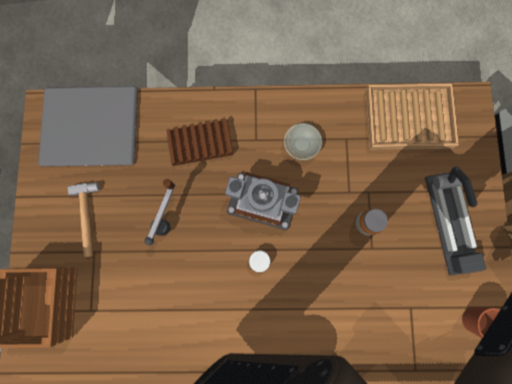

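View pics/side0.png

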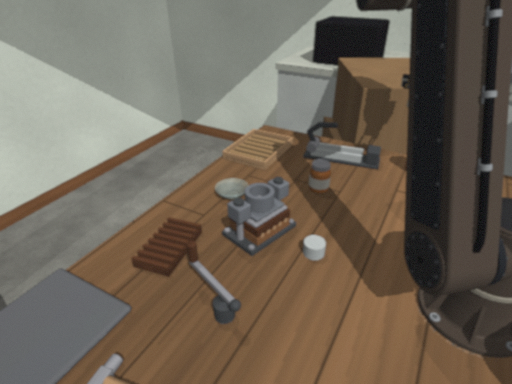

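The top view shows the press well at about (264,193), and the key on the left with its ball end at about (150,240), grip at about (168,186) and socket at (163,228). The tin is at (260,261), the jar at (372,220), the dish at (303,141) and the mould at (200,141). Next I'll measure with the depth map.

```bash
cat > h.py <<'E'
import numpy as np, cv2
from plant import r
from scipy.spatial.transform import Rotation as R
def cloud(c):
    z=c["z_map"].astype(float); h,w=z.shape
    u,v=np.meshgrid(np.arange(w),np.arange(h))
    x=(u-c["cx"])/c["fx"]*z; y=-(v-c["cy"])/c["fy"]*z
    P=np.stack([x,y,-z,np.ones_like(z)],-1)
    W=P@np.linalg.inv(np.array(c["camera_from_world"])).T
    return W[...,:3], z>0
def ray(c,u,v,h):
    T=np.linalg.inv(np.array(c["camera_from_world"]))
    d=T[:3,:3]@np.array([(u-c["cx"])/c["fx"],-(v-c["cy"])/c["fy"],-1]); o=T[:3,3]
    return o+d*(h-o[2])/d[2]
def pose():
    s=r.get_state(); return np.array(s["tcp_pos"]),R.from_euler('xyz',s["eef_rot"],degrees=True),s
E
python3 - <<'E'
from h import *
c=r.capture("top"); W,ok=cloud(c)
for u,v in [(160,215),(164,200),(168,186),(150,240),(154,231),(163,228),(264,193),(260,261),(372,220),(100,200)]:
    print((u,v),W[v,u].round(3),c["img"][v,u])
big=cv2.resize(c["img"][120:280,120:320],None,fx=4,fy=4,interpolation=cv2.INTER_CUBIC); cv2.imwrite("pics/topz.png",big[:600,:800])
# key: heights 0.06..0.15 in region
m=ok.copy(); 
reg=np.zeros_like(m); reg[170:255,135:185]=1
k=m&reg&(W[...,2]>0.06)&(W[...,2]<0.1)
p=W[k]; print(len(p))
mu=p.mean(0); U,S,V=np.linalg.svd(p[:,:2]-mu[:2]); print("bar",mu,V[0],np.degrees(np.arctan2(*V[0][::-1])))
t=(p[:,:2]-mu[:2])@V[0]; print(t.min(),t.max())
k2=m&reg&(W[...,2]>0.12); print("grip top",k2.sum(),W[k2].mean(0))
# well rim
reg=np.zeros_like(m); reg[165:235,215:310]=1
k=m&reg&(abs(W[...,2]-0.146)<0.006); print("rim",k.sum(),W[k].mean(0))
E
```

```text
(160, 215) [0.523 0.271 0.087] [173 170 172]
(164, 200) [0.566 0.261 0.087] [181 178 179]
(168, 186) [0.597 0.238 0.138] [34 52 86]
(150, 240) [0.454 0.297 0.087] [66 66 64]
(154, 231) [0.479 0.288 0.081] [156 153 155]
(163, 228) [0.489 0.271 0.049] [60 58 57]
(264, 193) [ 0.576 -0.022  0.124] [150 147 149]
(260, 261) [ 0.392 -0.009  0.04 ] [224 227 226]
(372, 220) [ 0.501 -0.318  0.101] [113 111 113]
(100, 200) [0.581 0.48  0.002] [ 69 105 144]
391
bar [0.51876879 0.27530837 0.08379009] [-0.93165089  0.36335469] 158.69363767034932
-0.10485673497671005 0.08382684345397304
grip top 64 [0.60481506 0.24198616 0.13519547]
rim 691 [ 0.56939761 -0.01708165  0.14538377]
```

View pics/topz.png

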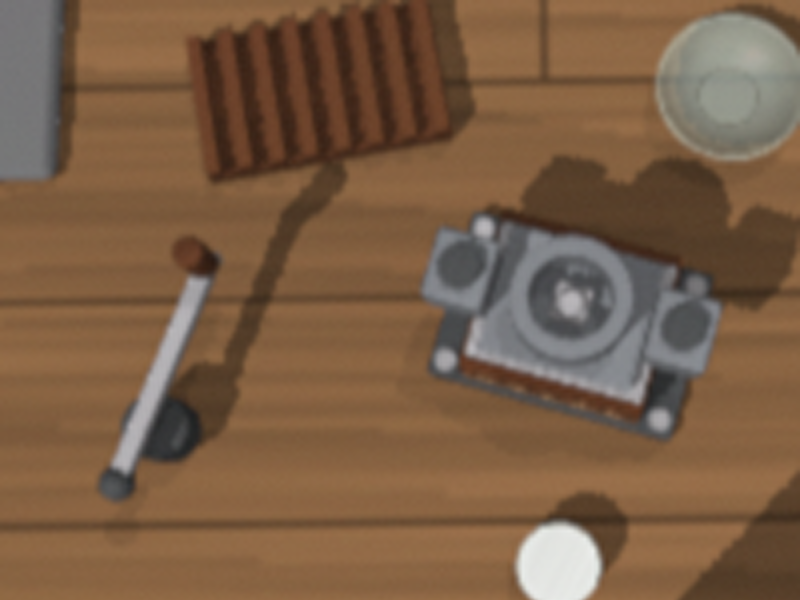

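The key stands on the left with its yaw about -21° and its bar top at z 0.087. The well is near (0.57,-0.017), and the press yaw is about -15°. I'll turn the tool towards yaw -21° (+135°) and raise it a little, then go above the well to look.

Call:
apply_moves --targets '[[[0,0,-0.5],[0,0,-1],87],[[0,0,-0.5],[0,0,-1],87],[[0,0,-0.5],[0,0,-1],87],[[0,0,-0.5],[0,0,-1],87],[[0,0,-0.5],[0,0,-1],87]]'

```text
time_s: 0.65
tcp_pos: [0.2728, -0.6148, 0.3398]
eef_rot: [179.4, 0.4, -114.7]
contact_force: [0.3, 0.4, -0.3]
gripper_width: 0.0869
```

Call:
apply_moves --targets '[[[0,0,0],[0,0,-1],87],[[0,0,0],[0,0,-1],87],[[0,0,0],[0,0,-1],87],[[0,0,0],[0,0,-1],87],[[0,0,0],[0,0,-1],87]]'

```text
time_s: 1.15
tcp_pos: [0.2731, -0.6153, 0.3427]
eef_rot: [179.9, 0.5, -73.0]
contact_force: [-0.1, -0.8, 0.5]
gripper_width: 0.0873
```

Call:
apply_moves --targets '[[[0,0,0],[0,0,-1],87],[[0,0,0],[0,0,-1],87],[[0,0,0],[0,0,-1],87],[[0,0,0],[0,0,-1],87],[[0,0,0],[0,0,-1],87]]'

```text
time_s: 1.65
tcp_pos: [0.273, -0.6146, 0.3405]
eef_rot: [-179.6, 0.6, -31.3]
contact_force: [-0.0, -0.4, -0.1]
gripper_width: 0.0871
```

Call:
apply_moves --targets '[[[-0.08,-1,0],[0,0,0],87],[[-0.08,-1,0],[0,0,0],87],[[-0.08,-1,0],[0,0,0],87],[[-0.08,-1,0],[0,0,0],87],[[-0.08,-1,0],[0,0,0],87]]'

```text
time_s: 2.15
tcp_pos: [0.362, -0.4324, 0.3375]
eef_rot: [-179.5, 1.0, -31.3]
contact_force: [1.3, 0.1, 0.3]
gripper_width: 0.0869
```

Call:
apply_moves --targets '[[[-0.08,-1,0],[0,0,0],87],[[-0.08,-1,0],[0,0,0],87],[[-0.08,-1,0],[0,0,0],87],[[-0.08,-1,0],[0,0,0],87],[[-0.08,-1,0],[0,0,0],87]]'

```text
time_s: 2.65
tcp_pos: [0.4538, -0.2449, 0.3389]
eef_rot: [-179.5, 1.1, -31.3]
contact_force: [1.4, -0.0, 0.5]
gripper_width: 0.087
```

Call:
apply_moves --targets '[[[-0.08,-1,0],[0,0,0],87],[[-0.08,-1,0],[0,0,0],87],[[-0.08,-1,0],[0,0,0],87],[[-0.08,-0.8,0],[0,0,0],87],[[0,0,0],[0,0,0],87]]'

```text
time_s: 3.15
tcp_pos: [0.5244, -0.0982, 0.3399]
eef_rot: [-179.5, 1.1, -31.1]
contact_force: [-0.0, -0.6, -0.4]
gripper_width: 0.0873
```

Run:
```python
from h import *
p,q,s=pose(); print(p,s["eef_rot"],s["joints"])
c=r.capture("wrist"); print(c["fx"],c["cx"],c["cy"],np.array(c["mount"]).round(4))
cv2.imwrite("pics/w1.png",c["img"])
```

```text
[ 0.52442765 -0.09818941  0.33992538] [-179.46765726    1.12510818  -31.08640333] [  9.63675219   4.81560434  -6.83168527  -1.15930819 -78.8603372
  49.50064364]
297.3186396354542 254.608240420537 196.7363011049513 [[-1.000e-04  9.615e-01  2.748e-01  7.400e-02]
 [ 1.000e+00  1.000e-04 -0.000e+00  3.000e-04]
 [-0.000e+00  2.748e-01 -9.615e-01 -1.410e-01]
 [ 0.000e+00  0.000e+00  0.000e+00  1.000e+00]]
```

View pics/w1.png

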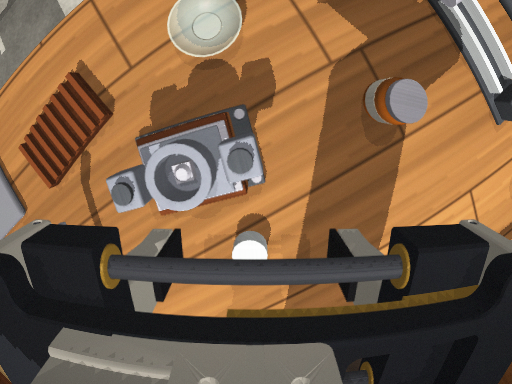

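The wrist view shows the well at (180,175) with the square head at about (182,173). I'll go closer, so the camera is straight above the well.

```bash
cat >> h.py <<'E'
def plan(tgt,yaw,roll=180,pitch=0):
    p,q,s=pose(); d=q.inv().apply(np.array(tgt)-p)/0.04
    t=R.from_euler('xyz',[roll,pitch,yaw],degrees=True)
    w=np.degrees((q.inv()*t).as_rotvec())/8
    print("pos",p.round(4),"rot",np.round(s["eef_rot"],2),"F",np.round(s["contact_force"],1),"w",round(float(s["gripper_width"]),4),"t",round(s["time_s"],2)); print("shift units",d.round(2),"turn units",w.round(2))
E
python3 -c "
from h import *
plan([.507,.021,.24],-31)"
```

```text
pos [ 0.5238 -0.0993  0.34  ] rot [-179.49    1.13  -31.1 ] F [ 0.4  0.3 -0. ] w 0.0874 t 3.2
shift units [-1.86 -2.34  2.56] turn units [-0.06  0.14 -0.01]
```

Call:
apply_moves --targets '[[[-0.47,-0.6,0.65],[-0.03,0.07,0],87],[[-0.47,-0.6,0.65],[-0.03,0.07,0],87],[[-0.47,-0.6,0.65],[-0.02,0.05,0],87],[[-0.47,-0.6,0.65],[0,0,0],87],[[0,0,0],[0,0,0],87]]'

```text
time_s: 3.7
tcp_pos: [0.5077, 0.0219, 0.2336]
eef_rot: [179.9, -0.6, -31.4]
contact_force: [0.4, -1.0, 0.2]
gripper_width: 0.0871
```

Run:
```python
from h import *
plan([.507,.021,.24],-31)
p,q,s=pose()
c=r.capture("wrist")
im=c["img"];cv2.imwrite("pics/w2.png",im)
np.savez("w2.npz",img=im,z=c["z_map"],p=p,q=q.as_quat(),f=c["fx"],cx=c["cx"],cy=c["cy"],mount=c["mount"])
cv2.imwrite("pics/w2z.png",cv2.resize(im[30:190,150:350],None,fx=4,fy=4,interpolation=cv2.INTER_CUBIC)[:600])
```

```text
pos [0.5077 0.0219 0.2336] rot [179.85  -0.57 -31.4 ] F [ 0.4 -1.   0.2] w 0.0871 t 3.7
shift units [-0.    0.03 -0.16] turn units [ 0.02 -0.07 -0.05]
```

View pics/w2.png

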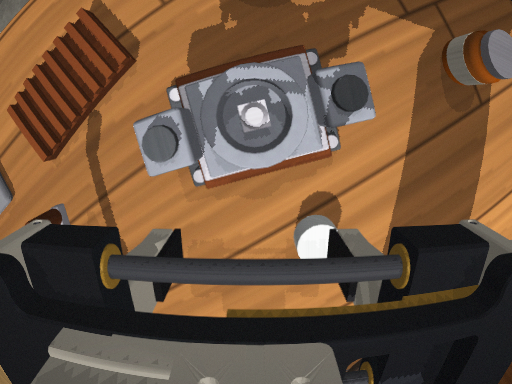

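View pics/w2z.png

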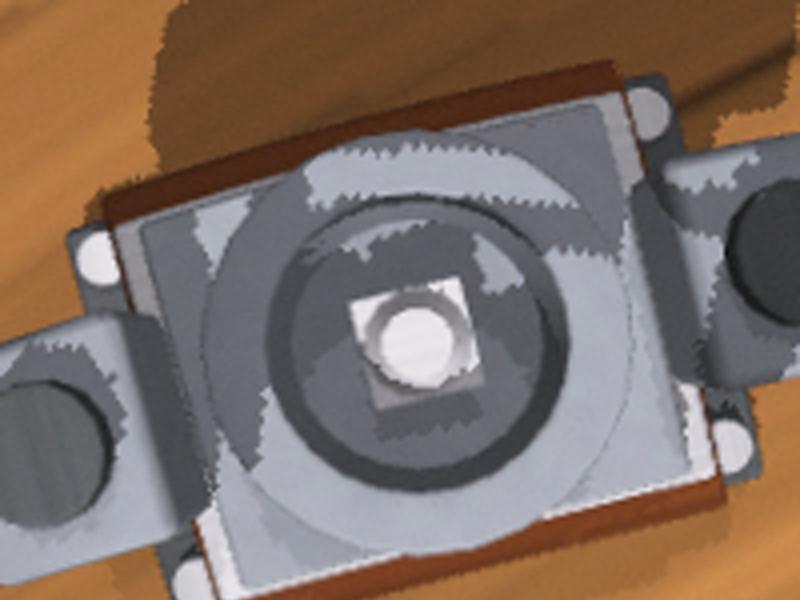

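The head's square shoulder corners in the 4x zoom are at about (350,300), (460,278) and (483,384). The cone's top disc is centred at (417,347). I'll project these.

```bash
cat >> h.py <<'E'
def wray(c,p,q,u,v,h):
    f=c["fx"] if "fx" in c else float(c["f"]); M=np.array(c["mount"])
    dx,dy=u-float(c["cx"]),v-float(c["cy"]); rr=np.hypot(dx,dy); th=rr/f
    k=np.sin(th)/max(rr,1e-9); d=np.array([dx*k,-dy*k,-np.cos(th)])
    D=q.apply(M[:3,:3]@d); O=p+q.apply(M[:3,3]); return O+D*(h-O[2])/D[2]
E
python3 - <<'E'
from h import *
c=np.load("w2.npz"); p=c["p"]; q=R.from_quat(c["q"])
f=lambda z,h,sc=4,o=(150,30): wray(c,p,q,(z[0]+.5)/sc-.5+o[0],(z[1]+.5)/sc-.5+o[1],h)
A,B,C=[f(z,.117) for z in((350,300),(460,278),(483,384))]
for n,(a,b) in {"AB":(A,B),"BC":(B,C)}.items():
    d=b-a; print(n,np.linalg.norm(d),np.degrees(np.arctan2(d[1],d[0])))
print("mid AC",(A+C)/2,"cone top",f((417,347),.124))
pts=np.array([f(z,.146)[:2] for z in((204,345),(632,320),(415,130),(430,552))])
x=np.linalg.lstsq(np.c_[2*pts,np.ones(4)],(pts**2).sum(1),rcond=None)[0]; print("rim",x[:2],np.sqrt(x[2]+x[:2]@x[:2]))
# inner rim circle
pts=np.array([f(z,.146)[:2] for z in((268,345),(570,345),(415,196),(418,492))])
x=np.linalg.lstsq(np.c_[2*pts,np.ones(4)],(pts**2).sum(1),rcond=None)[0]; print("inner",x[:2],np.sqrt(x[2]+x[:2]@x[:2]))
# nuts/press yaw: z-zoom nut tops; base bolts
z=c["z"]; print("depth at head",z[115,254],z[60,256])
a,b=f((98,258),.02),f((648,112),.02); d=b-a; print("bolts",a,b,np.degrees(np.arctan2(d[1],d[0]))+90)
E
```

```text
AB 0.024010883762327555 -110.03369504971147
BC 0.023560042035590995 160.90024112098715
mid AC [ 0.57105226 -0.01669763  0.117     ] cone top [ 0.57001724 -0.01613986  0.124     ]
rim [ 0.57083818 -0.01698678] 0.04121552108982743
inner [ 0.57029143 -0.01675999] 0.028797116493549
depth at head 0.24207751 0.2734478
bolts [0.64546643 0.05015728 0.02      ] [ 0.59689911 -0.1130809   0.02      ] -16.569018656587517
```

The sizes match: sides are 24.0 and 23.6 mm, rim radius 41.2 mm and inner radius 28.8 mm. The head yaw is about -19.5° (spindle about 0.06 rad) and the axis is at (0.5705,-0.0168). Next I'll look at the key.

```bash
python3 -c "
from h import *
plan([.45,.30,.23],-21)"
```

```text
pos [0.5086 0.021  0.2354] rot [179.91  -0.68 -31.38] F [-0.5 -0.4  0.1] w 0.0874 t 3.75
shift units [-4.88 -5.19  0.07] turn units [ 0.02 -0.08 -1.3 ]
```

Call:
apply_moves --targets '[[[-0.8,-0.86,0],[0,-0.08,0],87],[[-0.8,-0.86,0],[0,0,0],87],[[-0.8,-0.86,0],[0,0,0],87],[[-0.8,-0.86,0],[0,0,0],87],[[-0.8,-0.86,0],[0,0,0],87]]'

```text
time_s: 4.25
tcp_pos: [0.4652, 0.249, 0.2396]
eef_rot: [-179.8, -0.3, -32.2]
contact_force: [1.0, 1.1, 0.1]
gripper_width: 0.0867
```

Call:
apply_moves --targets '[[[-0.8,-0.86,0],[0,0,0],87],[[0,0,0],[0,0,-0.65],87],[[0,0,0],[0,0,-0.65],87],[[0,0,0],[0,0,0],87]]'

```text
time_s: 4.65
tcp_pos: [0.4588, 0.3, 0.2437]
eef_rot: [-179.6, -0.5, -21.3]
contact_force: [0.4, -0.3, 0.6]
gripper_width: 0.0872
```

Run:
```python
from h import *
plan([.45,.30,.23],-21)
p,q,s=pose()
c=r.capture("wrist")
im=c["img"];cv2.imwrite("pics/w3.png",im)
np.savez("w3.npz",img=im,z=c["z_map"],p=p,q=q.as_quat(),f=c["fx"],cx=c["cx"],cy=c["cy"],mount=c["mount"])
```

```text
pos [0.4588 0.3    0.2437] rot [-179.59   -0.47  -21.32] F [ 0.4 -0.3  0.6] w 0.0872 t 4.65
shift units [-0.21  0.08  0.34] turn units [-0.05 -0.06 -0.04]
```

View pics/w3.png

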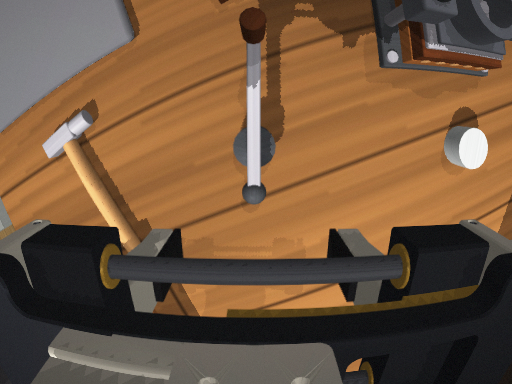

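The key's bar runs from (254,40) to (254,180), nearly along the tool's x axis. The socket disc is at about (254,147), the ball at (254,193) and the grip top at (253,18).

Run:
```python
from h import *
c=np.load("w3.npz"); p=c["p"]; q=R.from_quat(c["q"])
im=c["img"]
z=cv2.resize(im[60:210,204:304],None,fx=4,fy=4,interpolation=cv2.INTER_CUBIC); cv2.imwrite("pics/w3z.png",z)
E=[]
for v in range(50,178,4):
    row=im[v,240:270].min(1); u=240+np.arange(30); m=row>150
    # subpixel: weighted
    if m.sum()>3: 
        a=wray(c,p,q,u[m].mean(),v,.086); b=[wray(c,p,q,x,v,.086) for x in (u[m].min()-.5,u[m].max()+.5)]
        E.append((*a[:2],np.linalg.norm(b[1]-b[0]))) 
E=np.array(E); print(E[::6].round(4))
mu=E[:,:2].mean(0); V=np.linalg.svd(E[:,:2]-mu)[2][0]; V*=np.sign(V[0]); print(mu,V,np.degrees(np.arctan2(V[1],V[0])),np.abs((E[:,:2]-mu)@[-V[1],V[0]]).max())
for n,(u,v,h) in {"ball":(254.3,193,.078),"socket":(254,147,.046),"grip":(253,10,.138)}.items():
    print(n,wray(c,p,q,u,v,h))
```

```text
[[0.5557 0.2637 0.0109]
 [0.5334 0.2735 0.0129]
 [0.5109 0.2823 0.013 ]
 [0.4882 0.2912 0.0132]]
[0.51457206 0.28081799] [ 0.93037758 -0.36660273] -21.50625105914491 0.000820300427253306
ball [0.45158846 0.30412866 0.078     ]
socket [0.49458159 0.28799191 0.046     ]
grip [0.61335296 0.24161662 0.138     ]
```

View pics/w3z.png

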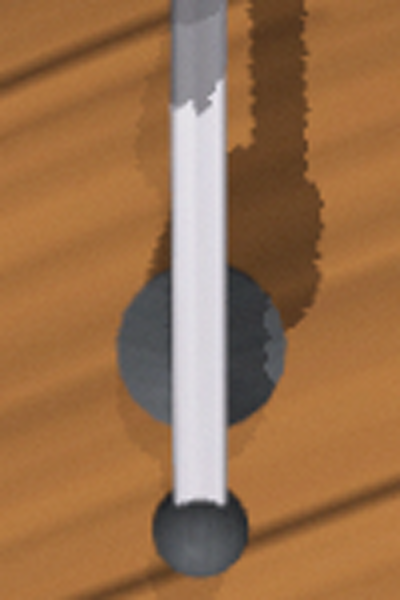

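```bash
python3 -c "
from h import *
plan([.504,.285,.18],-21.5)"
```

```text
pos [0.4589 0.2998 0.2437] rot [-179.58   -0.47  -21.5 ] F [ 0.6 -0.6  0.1] w 0.0872 t 4.7
shift units [ 1.17 -0.06  1.6 ] turn units [-0.05 -0.06 -0.  ]
```

Call:
apply_moves --targets '[[[0.6,-0.03,0.5],[-0.05,-0.06,0],87],[[0.6,-0.03,0.5],[0,0,0],87],[[0,0,0.5],[0,0,0],87],[[0,0,0],[0,0,0],87]]'

```text
time_s: 5.1
tcp_pos: [0.5094, 0.2809, 0.1859]
eef_rot: [-179.7, -0.1, -22.4]
contact_force: [-0.3, -0.2, 0.0]
gripper_width: 0.0871
```

```bash
python3 -c "
from h import *
plan([.504,.285,.08],-21.5)"
```

```text
pos [0.5094 0.2809 0.1859] rot [-1.7968e+02 -1.2000e-01 -2.2360e+01] F [-0.3 -0.2  0. ] w 0.0871 t 5.1
shift units [-0.17 -0.03  2.65] turn units [-0.04 -0.02 -0.11]
```

Call:
apply_moves --targets '[[[-0.1,-0.02,0.6],[-0.04,0,-0.1],87],[[-0.07,-0.02,0.6],[0,0,0],87],[[0,0,0.6],[0,0,0],87],[[0,0,0.5],[0,0,0],87],[[0,0,0],[0,0,0],87]]'

```text
time_s: 5.6
tcp_pos: [0.5084, 0.2836, 0.0986]
eef_rot: [-179.6, -0.4, -22.3]
contact_force: [-0.5, -0.2, 1.3]
gripper_width: 0.0868
```

```bash
python3 -c "
from h import *
plan([.504,.285,.08],-21.5)"
```

```text
pos [0.5084 0.2836 0.0986] rot [-179.61   -0.42  -22.26] F [-0.5 -0.2  1.3] w 0.0868 t 5.6
shift units [-0.12  0.01  0.46] turn units [-0.05 -0.05 -0.09]
```

Call:
apply_moves --targets '[[[-0.12,0,0.5],[-0.05,-0.05,-0.12],87],[[0,0,0],[0,0,0],87]]'

```text
time_s: 5.8
tcp_pos: [0.5057, 0.2859, 0.0818]
eef_rot: [-179.9, -0.1, -21.4]
contact_force: [-0.6, -0.7, -0.6]
gripper_width: 0.087
```

Run:
```python
from h import *
plan([.504,.285,.08],-21.5)
c=r.capture("wrist");cv2.imwrite("pics/w4.png",c["img"])
c=r.capture("side");cv2.imwrite("pics/s4.png",cv2.resize(c["img"][230:350,150:290],None,fx=4,fy=4))
```

```text
pos [0.5057 0.2859 0.0818] rot [-1.7987e+02 -1.2000e-01 -2.1420e+01] F [-0.6 -0.7 -0.6] w 0.087 t 5.8
shift units [-0.03  0.04  0.04] turn units [-0.02 -0.02  0.01]
```

View pics/w4.png

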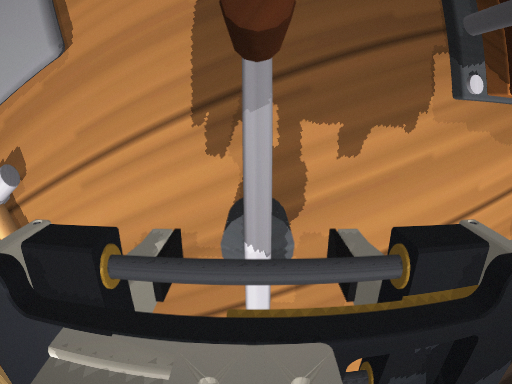

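View pics/s4.png

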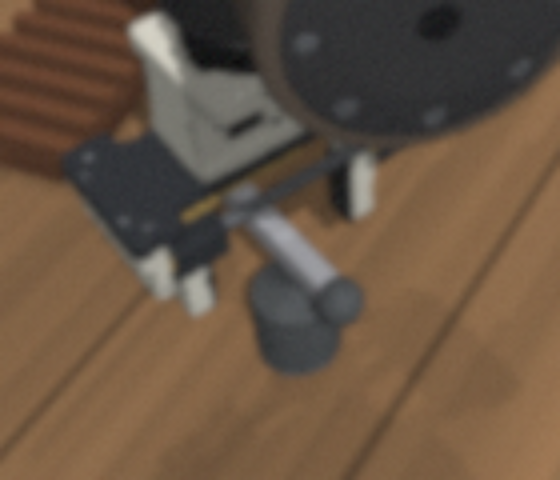

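The bar (columns 245-270) is centred between the open fingers, with the socket below at (257,235). I'll close on it.

Call:
apply_moves --targets '[[[0,0,0],[0,0,0],0],[[0,0,0],[0,0,0],0],[[0,0,0],[0,0,0],0],[[0,0,0],[0,0,0],0],[[0,0,0],[0,0,0],0]]' --squeeze 45

```text
time_s: 6.4
tcp_pos: [0.5098, 0.2886, 0.0897]
eef_rot: [-179.2, -0.5, -21.4]
contact_force: [0.1, 0.6, -0.4]
gripper_width: 0.0522
```

Call:
apply_moves --targets '[[[0,0,0],[0,0,0],0],[[0,0,0],[0,0,0],0],[[0,0,0],[0,0,0],0],[[0,0,0],[0,0,0],0],[[0,0,0],[0,0,0],0]]'

```text
time_s: 6.9
tcp_pos: [0.5092, 0.2875, 0.0894]
eef_rot: [-179.4, -0.5, -21.4]
contact_force: [-0.4, 0.2, -7.9]
gripper_width: 0.0134
```

Call:
apply_moves --targets '[[[0,0,-0.5],[0,0,0],0],[[0,0,-0.8],[0,0,0],0],[[0,0,-1],[0,0,0],0],[[0,0,-1],[0,0,0],0],[[0,0,-1],[0,0,0],0]]'

```text
time_s: 7.4
tcp_pos: [0.5007, 0.282, 0.2527]
eef_rot: [179.3, 0.4, -21.7]
contact_force: [0.7, 1.3, -6.6]
gripper_width: 0.0135
```

Run:
```python
from h import *
plan([.583,-.022,.28],-21.5)
p,q,s=pose();c=r.capture("wrist");cv2.imwrite("pics/w5.png",c["img"])
c=r.capture("side");cv2.imwrite("pics/s5.png",c["img"])
```

```text
pos [0.5007 0.282  0.2527] rot [179.33   0.43 -21.68] F [ 0.7  1.3 -6.6] w 0.0135 t 7.4
shift units [ 4.71  6.31 -0.64] turn units [ 0.08  0.05 -0.02]
```

View pics/w5.png

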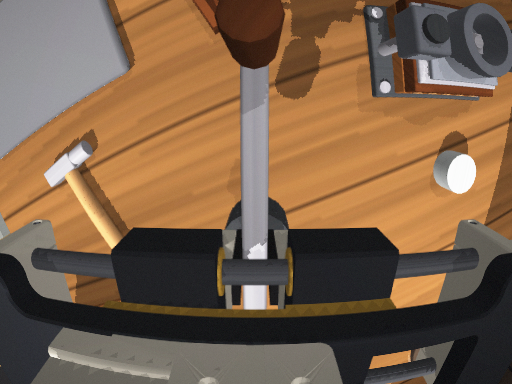

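View pics/s5.png

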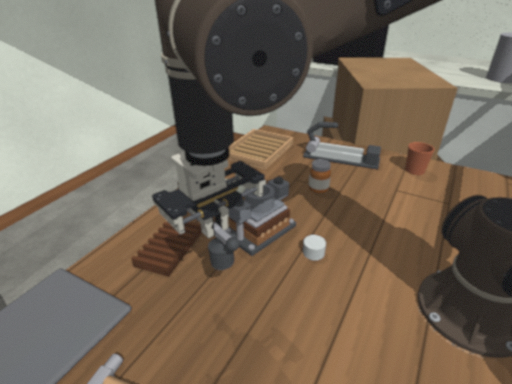

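The key is held (6.6 N of weight). The bar is at columns 243-270, and the socket's front arc shows at about (232-285, 200). I'll work out the key's axis in the tool frame from the socket's visible arc.

Run:
```python
import cv2
a=cv2.imread("pics/w4.png");b=cv2.imread("pics/w5.png")
z=lambda i:cv2.resize(i[180:250,210:300],None,fx=4.4,fy=6,interpolation=cv2.INTER_CUBIC)
import numpy as np
cv2.imwrite("pics/cmp.png",np.hstack([z(a),z(b)]))
```

```text
(no output)
```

View pics/cmp.png

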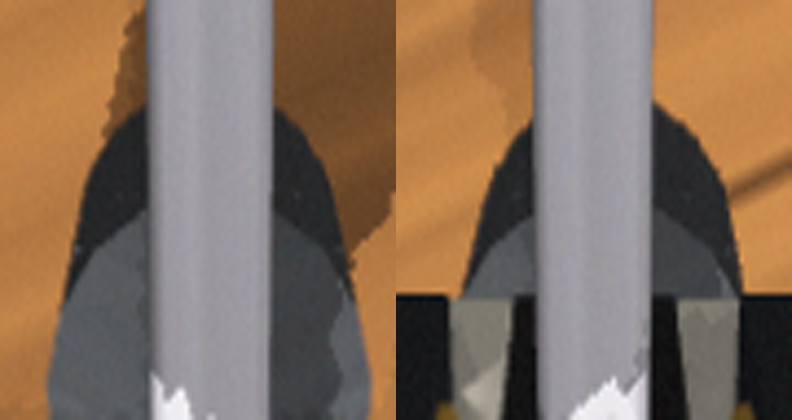

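Run:
```python
from h import *
c=np.load("w3.npz"); I=R.identity()
for n,h,pts in (("w4",.0358,[(150,207),(272,213),(100,245),(325,258)]),("w5",.0434,[(139,218),(256,210),(90,262),(315,258)])):
    for u,v in pts:
        x=wray(c,np.zeros(3),I,(u+.5)/4.4-.5+210,(v+.5)/6-.5+180,h)
        print(n,x.round(4),"cx",round(x[0]-np.sqrt(max(0,.0245**2-x[1]**2)),4))
```

```text
w4 [ 0.012  -0.0065  0.0358] cx -0.0116
w4 [0.0114 0.0109 0.0358] cx -0.0106
w4 [ 0.0078 -0.0138  0.0358] cx -0.0125
w4 [0.0063 0.0187 0.0358] cx -0.0095
w5 [ 0.0081 -0.0085  0.0434] cx -0.0149
w5 [0.009  0.009  0.0434] cx -0.0138
w5 [ 0.0029 -0.016   0.0434] cx -0.0157
w5 [0.0034 0.018  0.0434] cx -0.0133
```

Call:
apply_moves --targets '[[[0.5,0.7,-0.2],[0,0,0],0],[[0.6,0.8,-0.2],[0,0,0],0],[[0.6,0.8,-0.2],[0,0,0],0],[[0.6,0.8,-0.2],[0,0,0],0],[[0.6,0.8,0],[0,0,0],0]]'

```text
time_s: 8.0
tcp_pos: [0.5507, 0.0954, 0.282]
eef_rot: [179.7, 0.7, -21.3]
contact_force: [1.2, -0.2, -7.3]
gripper_width: 0.0139
```

```bash
python3 -c "
from h import *
plan([.5837,-.0216,.28],-20)"
```

```text
pos [0.5507 0.0954 0.282 ] rot [179.66   0.71 -21.26] F [ 1.2 -0.2 -7.3] w 0.0139 t 8.0
shift units [1.83 2.43 0.04] turn units [ 0.04  0.09 -0.16]
```

Call:
apply_moves --targets '[[[0.55,0.75,0],[0,0.09,-0.16],0],[[0.55,0.75,0],[0,0,0],0],[[0.4,0.5,0],[0,0,0],0],[[0.2,0.25,0],[0,0,0],0],[[0,0,0],[0,0,0],0]]'

```text
time_s: 8.5
tcp_pos: [0.5793, -0.0209, 0.2711]
eef_rot: [179.4, 0.8, -20.3]
contact_force: [0.2, 0.3, -7.1]
gripper_width: 0.0137
```

```bash
python3 -c "
from h import *
plan([.5837,-.0216,.27],-20)"
```

```text
pos [ 0.5793 -0.0209  0.2711] rot [179.37   0.84 -20.32] F [ 0.2  0.3 -7.1] w 0.0137 t 8.5
shift units [ 0.11 -0.02  0.03] turn units [ 0.08  0.1  -0.04]
```

Call:
apply_moves --targets '[[[0.11,0,0.2],[0.08,0.1,0],0],[[0,0,0],[0,0,0],0]]'

```text
time_s: 8.7
tcp_pos: [0.582, -0.0218, 0.2598]
eef_rot: [180.0, 0.3, -20.4]
contact_force: [-0.3, -1.0, -6.8]
gripper_width: 0.0135
```

Run:
```python
from h import *
plan([.5837,-.0216,.24],-20)
c=r.capture("wrist");cv2.imwrite("pics/w6.png",c["img"][:300])
plan([.5837,-.0216,.24],-20)
c=r.capture("side");cv2.imwrite("pics/s6.png",cv2.resize(c["img"][140:260,200:320],None,fx=5,fy=5,interpolation=cv2.INTER_CUBIC))
c=r.capture("top");cv2.imwrite("pics/t6.png",cv2.resize(c["img"][130:250,200:330],None,fx=5,fy=5,interpolation=cv2.INTER_CUBIC))
```

```text
pos [ 0.582  -0.0218  0.2598] rot [179.97   0.29 -20.4 ] F [-0.3 -1.  -6.8] w 0.0135 t 8.7
shift units [ 0.04 -0.02  0.49] turn units [ 0.    0.04 -0.05]
pos [ 0.5822 -0.0217  0.2605] rot [179.95   0.27 -20.37] F [ 0.9  0.1 -6.5] w 0.0134 t 8.75
shift units [ 0.04 -0.02  0.51] turn units [ 0.01  0.03 -0.05]
```

View pics/w6.png

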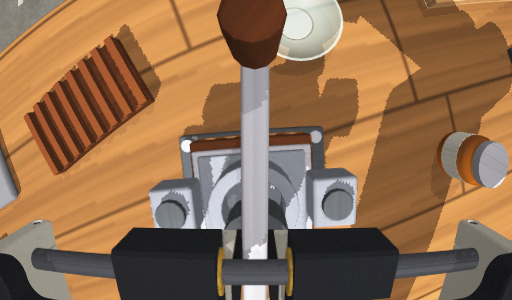

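View pics/s6.png

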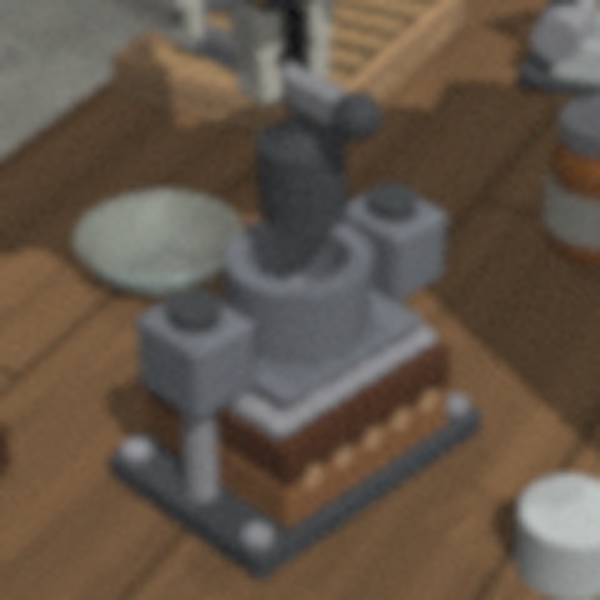

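The side view shows the socket just above the well mouth at zoomed (300,260). I'll check the key's tilt from the wrist depth along the bar.

Run:
```python
from h import *
plan([.5837,-.0216,.24],-20)
c=r.capture("wrist"); M=np.array(c["mount"]); z=c["z_map"]
def pt(u,v):
    dx,dy=u-c["cx"],v-c["cy"]; rr=np.hypot(dx,dy); th=rr/c["fx"]
    k=np.tan(th)/max(rr,1e-9); return M[:3,:3]@(np.array([dx*k,-dy*k,-1])*z[v,u])+M[:3,3]
for v in (80,100,120,140,160,180,200,215):
    print(v,np.array([pt(u,v) for u in range(251,261)]).mean(0).round(4))
for u,v in((215,15),(250,15),(282,15)): print(pt(u,v).round(4))
for v in (80,140,200):
    m=c["img"][v,235:280].min(1)>125; u=235+np.where(m)[0]; print(v,u.min(),u.max())
```

```text
pos [ 0.583  -0.0216  0.262 ] rot [ 1.7999e+02  1.4000e-01 -2.0320e+01] F [ 0.3  0.3 -7.2] w 0.0134 t 8.85
shift units [ 0.02 -0.01  0.55] turn units [ 0.    0.02 -0.04]
80 [0.0906 0.0008 0.0042]
100 [0.0808 0.0008 0.0046]
120 [0.071  0.0008 0.0042]
140 [0.0612 0.0008 0.0042]
160 [0.0513 0.0008 0.0042]
180 [0.0413 0.0008 0.0037]
200 [0.0308 0.0008 0.0037]
215 [0.0228 0.0008 0.0036]
[ 0.2144 -0.0532  0.2609]
[ 0.1064 -0.0011 -0.0471]
[ 0.1069  0.009  -0.0462]
80 242 268
140 242 268
200 242 267
```

The bar is level (within 1°), and its top is 4 mm below the TCP. The underside is therefore at TCP z - 0.090, and home is TCP z ≈ 0.188. I'll descend in small steps and watch the force.

Call:
apply_moves --targets '[[[0.02,0,0.5],[0,0,0],0],[[0,0,0.4],[0,0,0],0],[[0,0,0],[0,0,0],0]]'

```text
time_s: 9.2
tcp_pos: [0.5847, -0.0199, 0.2275]
eef_rot: [-179.9, -0.1, -20.2]
contact_force: [-0.6, -0.5, -6.7]
gripper_width: 0.0136
```

```bash
python3 -c "
from h import *
plan([.5837,-.0216,.21],-19.8)"
```

```text
pos [ 0.5847 -0.0199  0.2275] rot [-1.7988e+02 -5.0000e-02 -2.0180e+01] F [-0.6 -0.5 -6.7] w 0.0136 t 9.2
shift units [-0.01  0.05  0.44] turn units [-0.02 -0.01 -0.05]
```

Call:
apply_moves --targets '[[[-0.01,0.05,0.3],[0,0,-0.04],0],[[0,0,0.2],[0,0,0],0]]'

```text
time_s: 9.4
tcp_pos: [0.5849, -0.0209, 0.2089]
eef_rot: [-179.8, -0.2, -19.8]
contact_force: [-0.4, -1.1, -6.2]
gripper_width: 0.0137
```

```bash
python3 -c "
from h import *
plan([.5837,-.0216,.20],-19.8)"
```

```text
pos [ 0.5849 -0.0209  0.2089] rot [-179.79   -0.23  -19.76] F [-0.4 -1.1 -6.2] w 0.0137 t 9.4
shift units [-0.02  0.03  0.22] turn units [-0.03 -0.03  0.01]
```

Underside at about 0.119, past the cone's top with no contact force. I'll keep going down.

Call:
apply_moves --targets '[[[-0.03,0.02,0.25],[-0.02,-0.02,0],0],[[0,0,0.15],[0,0,0],0]]'

```text
time_s: 9.6
tcp_pos: [0.5836, -0.0212, 0.192]
eef_rot: [-179.9, -0.1, -19.7]
contact_force: [-0.4, -0.3, -6.2]
gripper_width: 0.0135
```

```bash
python3 -c "
from h import *
plan([.5837,-.0216,.188],-19.8)"
```

```text
pos [ 0.5836 -0.0212  0.192 ] rot [-1.7994e+02 -1.0000e-01 -1.9750e+01] F [-0.4 -0.3 -6.2] w 0.0135 t 9.6
shift units [0.01 0.01 0.1 ] turn units [-0.01 -0.01  0.01]
```

Underside at about 0.102, well past the shoulder (0.117), so it's on the head. I'll push it home.

Call:
apply_moves --targets '[[[0,0,0.15],[0,0,0],0],[[0,0,0.15],[0,0,0],0]]'

```text
time_s: 9.8
tcp_pos: [0.5877, -0.0227, 0.1864]
eef_rot: [-180.0, -0.7, -19.6]
contact_force: [-8.0, -2.1, 47.0]
gripper_width: 0.0135
```

Call:
apply_moves --targets '[[[0,0,0.15],[0,0,0],0]]'

```text
time_s: 9.9
tcp_pos: [0.5909, -0.0236, 0.1862]
eef_rot: [-179.9, -1.2, -19.4]
contact_force: [-7.4, -1.6, 25.8]
gripper_width: 0.0134
```

It has bottomed out at z 0.186 with 47 N upward. I'll release.

Call:
apply_moves --targets '[[[0,0,0],[0,0,0],40],[[0,0,0],[0,0,0],50],[[0,0,0],[0,0,0],60],[[0,0,0],[0,0,0],60],[[0,0,0],[0,0,0],60]]'

```text
time_s: 10.4
tcp_pos: [0.5947, -0.0237, 0.1912]
eef_rot: [-179.7, -1.7, -19.4]
contact_force: [0.1, -1.1, 0.6]
gripper_width: 0.048
```

Run:
```python
from h import *
plan([.5837,-.0216,.28],-19.8)
```

```text
pos [ 0.5947 -0.0237  0.1912] rot [-179.72   -1.74  -19.35] F [ 0.1 -1.1  0.6] w 0.048 t 10.4
shift units [-0.21  0.03 -2.23] turn units [-0.04 -0.22  0.06]
```

Call:
apply_moves --targets '[[[0,0,0],[0,0,0],70],[[0,0,-0.2],[0,0,0],70],[[-0.1,0,-0.6],[0,-0.1,0],70],[[-0.2,0,-0.8],[0,-0.1,0],70],[[-0.5,0,-0.8],[0,0,0],70]]'

```text
time_s: 10.9
tcp_pos: [0.5607, -0.0135, 0.2843]
eef_rot: [179.9, 0.5, -19.4]
contact_force: [0.7, 0.5, 0.4]
gripper_width: 0.0702
```

Call:
apply_moves --targets '[[[-0.6,0,-0.6],[0,0,0],70],[[-0.6,0,-0.4],[0,0,0],70],[[0,0,0],[0,0,0],60]]'

```text
time_s: 11.2
tcp_pos: [0.515, 0.003, 0.3328]
eef_rot: [-179.9, 0.1, -19.4]
contact_force: [-0.1, 0.3, 0.1]
gripper_width: 0.0662
```

Run:
```python
from h import *
plan([.5837,-.0216,.28],-19.8)
p,q,s=pose();c=r.capture("wrist"); im=c["img"];cv2.imwrite("pics/w7.png",im[:300])
np.savez("w7.npz",img=im,z=c["z_map"],p=p,q=q.as_quat(),f=c["fx"],cx=c["cx"],cy=c["cy"],mount=c["mount"])
c=r.capture("side");cv2.imwrite("pics/s7.png",cv2.resize(c["img"][140:260,200:320],None,fx=5,fy=5,interpolation=cv2.INTER_CUBIC))
```

```text
pos [0.515  0.003  0.3328] rot [-1.7989e+02  1.3000e-01 -1.9400e+01] F [-0.1  0.3  0.1] w 0.0662 t 11.2
shift units [1.83 0.01 1.32] turn units [-0.01  0.02  0.05]
```

View pics/w7.png

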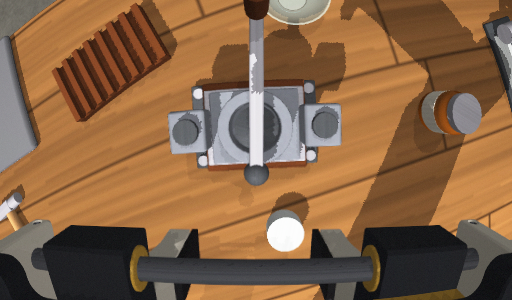

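View pics/s7.png

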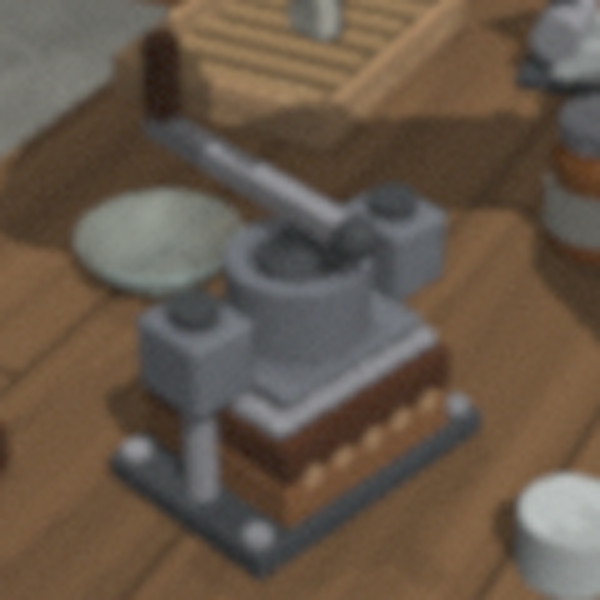

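The key stands in the well with its bar level. In the wrist view the ball is at (256,174) and the grip at (257,8). I'll check the bar's height (expected 0.184) and its direction.

Run:
```python
from h import *
c=np.load("w7.npz"); p=c["p"]; q=R.from_quat(c["q"]); M=c["mount"]; z=c["z"]; im=c["img"]
E=[]
for v in range(24,160,4):
    m=im[v,243:272].min(1)>150; u=243+np.where(m)[0]
    if len(u)<5: continue
    uc=u.mean(); dx,dy=uc-c["cx"],v-c["cy"]; rr=np.hypot(dx,dy); k=np.tan(rr/c["f"])/rr
    P=p+q.apply(M[:3,:3]@(np.array([dx*k,-dy*k,-1])*z[v,int(round(uc))])+M[:3,3])
    E.append([*wray(c,p,q,uc,v,.184),P[2],len(u)])
E=np.array(E); print(E[::5].round(4))
mu=E[:,:2].mean(0); V=np.linalg.svd(E[:,:2]-mu)[2][0]; V*=np.sign(V[0]); print(V,np.degrees(np.arctan2(V[1],V[0])))
n=np.array([-V[1],V[0]]); print("axis off bar line",(np.array([.5705,-.0168])-mu)@n)
print("ball",wray(c,p,q,256.5,174,.176))
g=np.array([.5705,-.0168])+.12*V; print("grip",g);
```

```text
[[ 6.492e-01 -4.630e-02  1.840e-01  1.835e-01  1.100e+01]
 [ 6.306e-01 -3.810e-02  1.840e-01  1.838e-01  1.200e+01]
 [ 6.120e-01 -3.130e-02  1.840e-01  1.841e-01  1.100e+01]
 [ 5.931e-01 -2.600e-02  1.840e-01  1.843e-01  1.500e+01]
 [ 5.748e-01 -1.910e-02  1.840e-01  1.830e-01  1.400e+01]
 [ 5.562e-01 -1.300e-02  1.840e-01  1.843e-01  1.300e+01]]
[ 0.94211806 -0.33528132] -19.5896459437269
axis off bar line 0.00025286283585207003
ball [ 0.52621338 -0.00305592  0.176     ]
grip [ 0.68355417 -0.05703376]
```

Home is confirmed: the bar top is at 0.1835-0.184, the axis is 0.3 mm off the bar line, and the yaw is -19.6°. The grip is at (0.6835,-0.057). I'll move above it.

```bash
python3 -c "
from h import *
plan([.6835,-.057,.29],-19.6)"
```

```text
pos [0.5158 0.0028 0.3301] rot [-179.99    0.29  -19.41] F [-0.8  0.3 -0.7] w 0.0616 t 11.3
shift units [4.46 0.02 0.98] turn units [-0.    0.04  0.02]
```

Call:
apply_moves --targets '[[[0.9,0,0],[0,0.04,0.02],70],[[1,0,0],[0,0,0],70],[[1,0,0.2],[0,0,0],70],[[1,0,0.3],[0,0,0],70],[[0.6,0,0.3],[0,0,0],70]]'

```text
time_s: 11.8
tcp_pos: [0.6913, -0.0598, 0.2949]
eef_rot: [-180.0, 0.0, -19.4]
contact_force: [-0.3, 1.1, 0.2]
gripper_width: 0.0701
```

Call:
apply_moves --targets '[[[0,0,0],[0,0,0],70]]'

```text
time_s: 11.9
tcp_pos: [0.6928, -0.0614, 0.2888]
eef_rot: [179.8, 0.4, -19.5]
contact_force: [0.6, 0.3, -1.5]
gripper_width: 0.07
```

```bash
python3 -c "
from h import *
plan([.6835,-.057,.212],-19.6)
c=r.capture('wrist');cv2.imwrite('pics/w8.png',c['img'])"
```

```text
pos [ 0.6928 -0.0614  0.2888] rot [179.83   0.41 -19.53] F [ 0.6  0.3 -1.5] w 0.07 t 11.9
shift units [-0.24 -0.03  1.92] turn units [0.02 0.05 0.01]
```

View pics/w8.png

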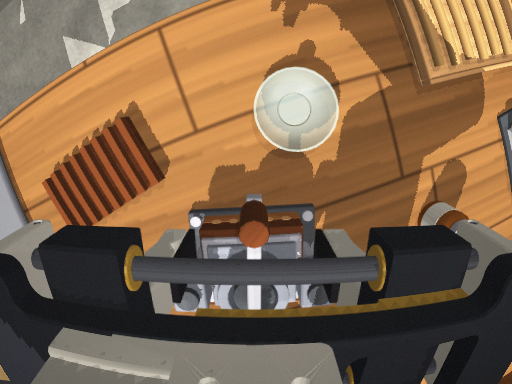

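The grip's top is at (254,233), centred between the fingers. I'll descend around it.

Call:
apply_moves --targets '[[[-0.15,-0.03,0.5],[0,0.05,0],70],[[-0.1,0,0.5],[0,0,0],70],[[0,0,0.5],[0,0,0],70],[[0,0,0.3],[0,0,0],60]]'

```text
time_s: 12.35
tcp_pos: [0.6824, -0.0575, 0.2153]
eef_rot: [179.8, -0.0, -19.6]
contact_force: [0.4, 0.2, -0.0]
gripper_width: 0.0664
```

```bash
python3 -c "
from h import *
plan([.6835,-.057,.208],-19.6)"
```

```text
pos [ 0.6824 -0.0575  0.2153] rot [ 1.7979e+02 -3.0000e-02 -1.9560e+01] F [ 0.4  0.2 -0. ] w 0.0664 t 12.35
shift units [ 0.02 -0.02  0.18] turn units [ 0.03 -0.    0.  ]
```

Call:
apply_moves --targets '[[[0.02,0,0.15],[0,0,0],0],[[0,0,0],[0,0,0],0],[[0,0,0],[0,0,0],0],[[0,0,0],[0,0,0],0],[[0,0,0],[0,0,0],0]]' --squeeze 20

```text
time_s: 12.85
tcp_pos: [0.6834, -0.0577, 0.2105]
eef_rot: [179.8, -0.1, -19.5]
contact_force: [0.2, 0.2, -0.5]
gripper_width: 0.0273
```

Call:
apply_moves --targets '[[[0,0,0],[0,0,0],0],[[0,0,0],[0,0,0],0]]'

```text
time_s: 13.05
tcp_pos: [0.6834, -0.0575, 0.2111]
eef_rot: [179.8, -0.1, -19.5]
contact_force: [-0.4, 0.5, -2.4]
gripper_width: 0.0226
```

```bash
python3 -c "
from h import *
plan([.6835,-.057,.212],-19.6)"
```

```text
pos [ 0.6834 -0.0575  0.2111] rot [ 1.7982e+02 -1.2000e-01 -1.9520e+01] F [-0.4  0.5 -2.4] w 0.0226 t 13.05
shift units [-0.   -0.01 -0.02] turn units [ 0.02 -0.01  0.01]
```

It holds the grip at 22.6 mm. Now the clockwise swing, 4° per row.

Call:
apply_moves --targets '[[[0,0.2,0],[0,0,0.5],0],[[0,0.2,0],[0,0,0.5],0],[[-0.01,0.2,0],[0,0,0.5],0],[[-0.01,0.2,0],[0,0,0.5],0]]'

```text
time_s: 13.45
tcp_pos: [0.6704, -0.0832, 0.2112]
eef_rot: [-179.8, -0.2, -35.9]
contact_force: [2.5, 10.2, -2.1]
gripper_width: 0.0225
```

```bash
cat >> h.py <<'E'
def arc():
    p,q,s=pose(); d=p[:2]-np.array([.5705,-.0168]); a=np.degrees(np.arctan2(d[1],d[0]))
    print("angle",a.round(1),"radius",np.linalg.norm(d).round(4),"toolyaw",np.round(s["eef_rot"],1),"z",p[2].round(4),"F",np.round(s["contact_force"],1),"radial",(s["contact_force"][:2]@d/np.linalg.norm(d)).round(1),"tang cw",((s["contact_force"][0]*d[1]-s["contact_force"][1]*d[0])/np.linalg.norm(d)).round(1),"t",s["time_s"],"w",s["gripper_width"])
E
python3 -c "
from h import *
arc()"
```

```text
angle -33.6 radius 0.1199 toolyaw [-179.8   -0.2  -35.9] z 0.2112 F [ 2.5 10.2 -2.1] radial -3.5 tang cw -9.9 t 13.45 w 0.022467323973138036
```

Call:
apply_moves --targets '[[[0.01,0.23,0],[0,0,0.5],0],[[0,0.23,0],[0,0,0.5],0],[[0,0.23,0],[0,0,0.5],0],[[0,0.23,0],[0,0,0.5],0],[[0,0.23,0],[0,0,0.5],0]]'

```text
time_s: 13.95
tcp_pos: [0.649, -0.1043, 0.2124]
eef_rot: [-178.1, -0.1, -56.3]
contact_force: [8.1, 9.3, -2.0]
gripper_width: 0.0226
```

```bash
python3 -c "
from h import *
arc()"
```

```text
angle -48.1 radius 0.1175 toolyaw [-1.781e+02 -1.000e-01 -5.630e+01] z 0.2124 F [ 8.1  9.3 -2. ] radial -1.5 tang cw -12.2 t 13.95 w 0.022575292917705814
```

Call:
apply_moves --targets '[[[0.03,0.32,0],[-0.1,0,0.3],0],[[0.02,0.32,0],[-0.1,0,0.3],0],[[0.02,0.32,0],[0,0,0.3],0],[[0.02,0.32,0],[0,0,0.3],0]]'

```text
time_s: 14.35
tcp_pos: [0.6233, -0.1217, 0.2135]
eef_rot: [-177.4, -0.1, -66.1]
contact_force: [15.4, 10.4, -6.5]
gripper_width: 0.0231
```

```bash
python3 -c "
from h import *
arc()"
```

```text
angle -63.3 radius 0.1174 toolyaw [-1.774e+02 -1.000e-01 -6.610e+01] z 0.2135 F [15.4 10.4 -6.5] radial -2.4 tang cw -18.4 t 14.35 w 0.023082163332818498
```

Call:
apply_moves --targets '[[[0.01,0.32,0.06],[-0.15,0,0.4],0],[[0.01,0.32,0.03],[-0.1,0,0.4],0],[[0,0.32,0],[-0.1,0,0.4],0],[[0,0.32,0],[-0.1,0,0.4],0]]'

```text
time_s: 14.75
tcp_pos: [0.5964, -0.1305, 0.2144]
eef_rot: [-178.3, 0.1, -79.1]
contact_force: [15.3, 5.6, -7.9]
gripper_width: 0.0228
```

```bash
python3 -c "
from h import *
arc()"
```

```text
angle -77.2 radius 0.1166 toolyaw [-1.783e+02  1.000e-01 -7.910e+01] z 0.2144 F [15.3  5.6 -7.9] radial -2.1 tang cw -16.2 t 14.75 w 0.022786388805285166
```

Call:
apply_moves --targets '[[[0.03,0.32,0.1],[-0.1,0,0.4],0],[[0.02,0.32,0.1],[-0.1,0,0.4],0],[[0.02,0.32,0.05],[-0.1,0,0.4],0]]'

```text
time_s: 15.05
tcp_pos: [0.5772, -0.1353, 0.212]
eef_rot: [-178.4, 0.2, -88.8]
contact_force: [12.2, 7.3, -2.5]
gripper_width: 0.0226
```

```bash
python3 -c "
from h import *
arc()"
```

```text
angle -86.8 radius 0.1187 toolyaw [-178.4    0.2  -88.8] z 0.212 F [12.2  7.3 -2.5] radial -6.6 tang cw -12.6 t 15.05 w 0.022562236256205227
```

Call:
apply_moves --targets '[[[0,0.32,0.03],[-0.1,0,0.4],0],[[0,0.32,0.03],[-0.1,0,0.4],0],[[0,0.32,0.03],[-0.1,0,0.4],0]]'

```text
time_s: 15.35
tcp_pos: [0.5563, -0.1321, 0.2147]
eef_rot: [-178.6, 0.6, -98.6]
contact_force: [16.4, -2.8, -7.4]
gripper_width: 0.0232
```

```bash
python3 -c "
from h import *
arc()"
```

```text
angle -97.0 radius 0.1161 toolyaw [-178.6    0.6  -98.6] z 0.2147 F [16.4 -2.8 -7.4] radial 0.8 tang cw -16.6 t 15.35 w 0.02321765918170179
```

Call:
apply_moves --targets '[[[0.03,0.3,0.1],[-0.1,0,0.35],0],[[0.02,0.3,0.1],[-0.1,0,0.35],0]]'

```text
time_s: 15.55
tcp_pos: [0.5448, -0.1314, 0.213]
eef_rot: [-178.7, 0.8, -104.2]
contact_force: [13.3, -7.8, 3.8]
gripper_width: 0.0227
```

```bash
python3 -c "
from h import *
arc()"
```

```text
angle -102.6 radius 0.1175 toolyaw [-178.7    0.8 -104.2] z 0.213 F [13.3 -7.8  3.8] radial 4.7 tang cw -14.7 t 15.55 w 0.0226583842264619
```

Call:
apply_moves --targets '[[[0.02,0.3,0.05],[-0.1,0,0.3],0],[[0.02,0.3,0.05],[-0.1,0,0.3],0]]'

```text
time_s: 15.75
tcp_pos: [0.5329, -0.1276, 0.214]
eef_rot: [-178.9, 1.2, -109.1]
contact_force: [15.5, -5.5, -4.5]
gripper_width: 0.0232
```

```bash
python3 -c "
from h import *
arc()"
```

```text
angle -108.7 radius 0.117 toolyaw [-178.9    1.2 -109.1] z 0.214 F [15.5 -5.5 -4.5] radial 0.3 tang cw -16.5 t 15.75 w 0.023151654791375636
```

Call:
apply_moves --targets '[[[0.02,0.3,0.05],[-0.1,0,0.25],0],[[0.02,0.3,0.05],[-0.1,0,0.25],0]]'

```text
time_s: 15.95
tcp_pos: [0.5206, -0.1226, 0.2146]
eef_rot: [-179.3, 1.5, -113.2]
contact_force: [14.9, -8.3, -4.2]
gripper_width: 0.0233
```

```bash
python3 -c "
from h import *
arc()"
```

```text
angle -115.2 radius 0.1169 toolyaw [-179.3    1.5 -113.2] z 0.2146 F [14.9 -8.3 -4.2] radial 1.2 tang cw -17.0 t 15.95 w 0.023346236544867997
```

It's past the expected lead angle without a clear stop, so I'll look.

Run:
```python
from h import *
c=r.capture("side");cv2.imwrite("pics/s9.png",cv2.resize(c["img"][120:260,190:340],None,fx=4,fy=4,interpolation=cv2.INTER_CUBIC))
c=r.capture("wrist");cv2.imwrite("pics/w9.png",c["img"])
arc()
```

```text
angle -115.7 radius 0.1172 toolyaw [-179.3    1.5 -113.2] z 0.2144 F [12.3 -7.  -4.9] radial 1.0 tang cw -14.2 t 16.05 w 0.02314748358955277
```

View pics/s9.png

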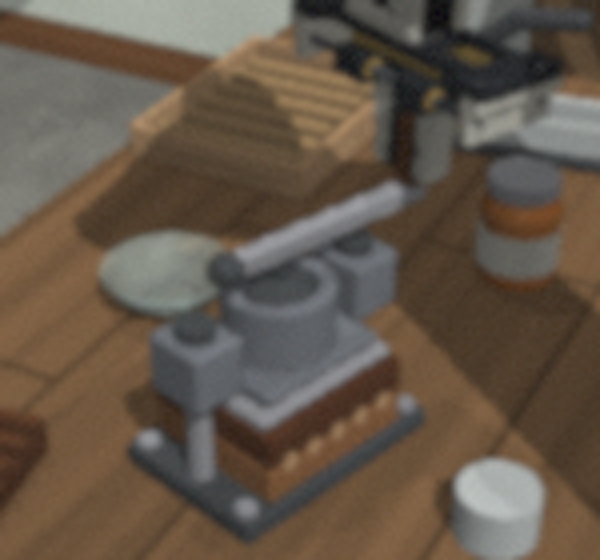

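View pics/w9.png

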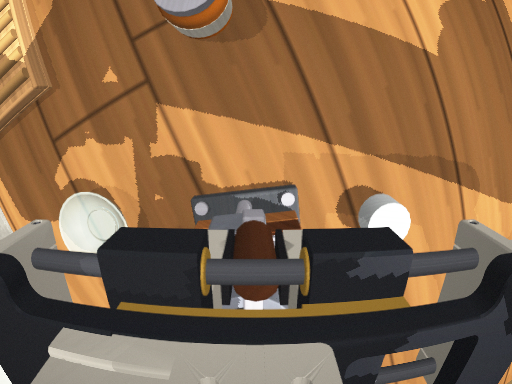

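Call:
apply_moves --targets '[[[0.02,0.35,0.08],[-0.05,0,0.2],0],[[0.02,0.35,0.08],[-0.05,0,0.2],0]]'

```text
time_s: 16.25
tcp_pos: [0.5064, -0.1162, 0.2141]
eef_rot: [-178.7, 1.7, -116.3]
contact_force: [22.9, -16.5, -2.9]
gripper_width: 0.0235
```

```bash
python3 -c "
from h import *
arc()"
```

```text
angle -122.8 radius 0.1183 toolyaw [-178.7    1.7 -116.3] z 0.2141 F [ 22.9 -16.5  -2.9] radial 1.4 tang cw -28.2 t 16.25 w 0.023514084120139528
```

Call:
apply_moves --targets '[[[0,0.4,0.05],[0,0,0.2],0],[[0,0.4,0.05],[0,0,0.2],0]]'

```text
time_s: 16.45
tcp_pos: [0.497, -0.1058, 0.2185]
eef_rot: [-176.5, 2.5, -119.3]
contact_force: [33.1, -24.0, -10.7]
gripper_width: 0.0233
```

```bash
python3 -c "
from h import *
arc()"
```

```text
angle -129.6 radius 0.1154 toolyaw [-176.5    2.5 -119.3] z 0.2185 F [ 33.1 -24.  -10.7] radial -2.6 tang cw -40.8 t 16.45 w 0.023278697099250113
```

Run:
```python
from h import *
c=r.capture("side");cv2.imwrite("pics/s10.png",cv2.resize(c["img"][120:260,190:340],None,fx=4,fy=4,interpolation=cv2.INTER_CUBIC))
c=r.capture("top");W,ok=cloud(c);cv2.imwrite("pics/t10.png",cv2.resize(c["img"][130:250,200:350],None,fx=5,fy=5,interpolation=cv2.INTER_CUBIC))
arc()
```

```text
angle -129.9 radius 0.1154 toolyaw [-176.5    2.5 -119.3] z 0.2187 F [ 29.3 -19.9  -7.9] radial -3.6 tang cw -35.2 t 16.55 w 0.023371505807460582
```

View pics/s10.png

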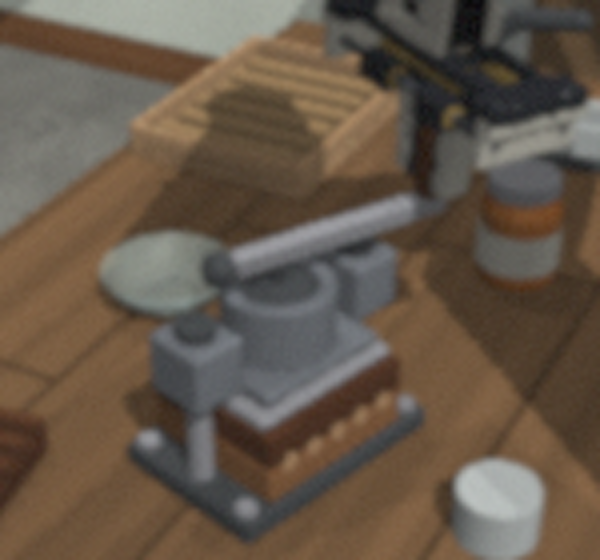

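View pics/t10.png

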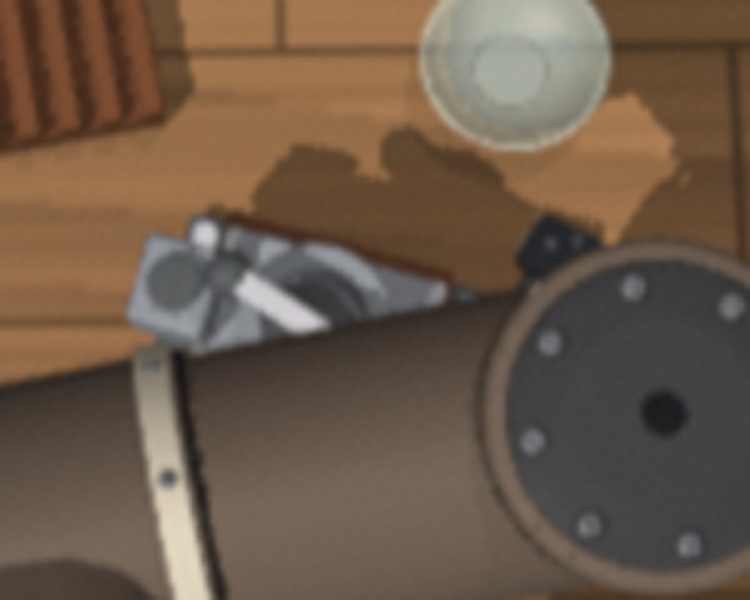

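The force rises to 41 N and the bar is at about -123° in the top view, so the spindle is against its stop, but I've been over-pressing and lifting the key a little. I'll back off and press down gently.

Call:
apply_moves --targets '[[[0.05,-0.2,0.1],[-0.2,0,0],0],[[0.05,-0.2,0.1],[-0.2,0.1,0],0]]'

```text
time_s: 16.75
tcp_pos: [0.5127, -0.1181, 0.2161]
eef_rot: [-179.0, 1.9, -119.1]
contact_force: [-0.3, -0.1, 3.3]
gripper_width: 0.0226
```

```bash
python3 -c "
from h import *
arc(); plan([.516,-.1237,.212],-117)"
```

```text
angle -119.7 radius 0.1166 toolyaw [-179.     1.9 -119.1] z 0.2161 F [-0.3 -0.1  3.3] radial 0.2 tang cw 0.2 t 16.75 w 0.022616399102567377
pos [ 0.5127 -0.1181  0.2161] rot [-179.04    1.93 -119.1 ] F [-0.3 -0.1  3.3] w 0.0226 t 16.75
shift units [ 0.09 -0.14  0.1 ] turn units [-0.12  0.24 -0.26]
```

Call:
apply_moves --targets '[[[0,0,0],[-0.05,0.1,0],30],[[0,0,0],[0,0,0],45],[[0,0,0],[0,0,0],60],[[0,0,0],[0,0,0],70],[[0,0,0],[0,0,0],70]]'

```text
time_s: 17.25
tcp_pos: [0.5129, -0.1181, 0.2164]
eef_rot: [-179.4, 1.1, -119.2]
contact_force: [0.0, -0.3, -0.3]
gripper_width: 0.0563
```

Call:
apply_moves --targets '[[[0,0,-0.3],[0,0,0],70],[[0,0,-0.7],[0,0,0],70],[[0,0,-0.8],[0,0,0],70],[[-0.3,0,-0.8],[0,0,0],70],[[-0.7,0,-0.6],[0,0,0],70]]'

```text
time_s: 17.75
tcp_pos: [0.526, -0.0855, 0.3502]
eef_rot: [-179.6, 1.0, -119.3]
contact_force: [1.3, 0.2, 0.7]
gripper_width: 0.0704
```

Call:
apply_moves --targets '[[[-1,0,0],[0,0,0],70],[[-1,0,0],[0,0,0],70],[[-0.7,0,0],[0,0,0],70],[[0,0,0],[0,0,0],70]]'

```text
time_s: 18.15
tcp_pos: [0.5821, 0.0136, 0.363]
eef_rot: [-179.0, 1.5, -119.2]
contact_force: [-0.3, -0.7, -0.2]
gripper_width: 0.07
```

Run:
```python
from h import *
arc()
p,q,s=pose();c=r.capture("wrist"); im=c["img"];cv2.imwrite("pics/w11.png",im[:300]); print(p)
np.savez("w11.npz",img=im,z=c["z_map"],p=p,q=q.as_quat(),f=c["fx"],cx=c["cx"],cy=c["cy"],mount=c["mount"])
c=r.capture("side");cv2.imwrite("pics/s11.png",cv2.resize(c["img"][120:260,190:340],None,fx=4,fy=4,interpolation=cv2.INTER_CUBIC))
```

```text
angle 69.1 radius 0.0325 toolyaw [-179.     1.5 -119.2] z 0.363 F [-0.3 -0.7 -0.2] radial -0.8 tang cw -0.1 t 18.15 w 0.06995273743231163
[0.58210989 0.01357454 0.36302453]
```

View pics/w11.png

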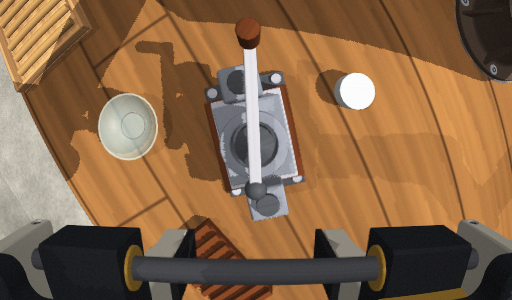

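View pics/s11.png

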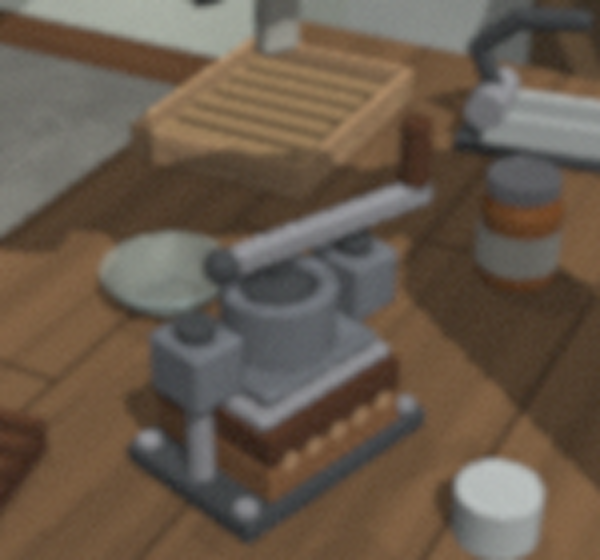

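Run:
```python
from h import *
c=np.load("w11.npz"); p=c["p"]; q=R.from_quat(c["q"]); M=c["mount"]; z=c["z"]; im=c["img"]
E=[]
for v in range(52,178,4):
    m=im[v,238:268].min(1)>165; u=238+np.where(m)[0]
    if len(u)<5: continue
    uc=u.mean(); dx,dy=uc-c["cx"],v-c["cy"]; rr=np.hypot(dx,dy); k=np.tan(rr/c["f"])/rr
    P=p+q.apply(M[:3,:3]@(np.array([dx*k,-dy*k,-1])*z[v,int(round(uc))])+M[:3,3])
    E.append([*wray(c,p,q,uc,v,.184)[:2],P[2],len(u),v,uc])
E=np.array(E); print(E[::4].round(4))
mu=E[:,:2].mean(0); V=np.linalg.svd(E[:,:2]-mu)[2][0]; V*=-np.sign(V[1]); print(V,np.degrees(np.arctan2(V[1],V[0])))
n=np.array([-V[1],V[0]]); print("axis off bar line",(np.array([.5705,-.0168])-mu)@n)
print("ball",wray(c,p,q,256.5,190,.176), "expect", np.array([.5705,-.0168])-.0455*V)
# slope of bar
t=(E[:,:2]-mu)@V; print("slope",np.polyfit(t,E[:,2],1))
for n_,(u,v) in {"nutfar":(240,83),"nutnear":(268,205)}.items(): print(n_,wray(c,p,q,u,v,.15))
a=wray(c,p,q,240,83,.148)-wray(c,p,q,268,205,.148);print("press yaw",np.degrees(np.arctan2(a[1],a[0]))+90)
cv2.imwrite("pics/w11z.png",cv2.resize(im[50:220,180:330],None,fx=3.5,fy=3.5,interpolation=cv2.INTER_CUBIC))
```

```text
[[ 5.224000e-01 -1.099000e-01  1.871000e-01  1.200000e+01  5.200000e+01
   2.495000e+02]
 [ 5.331000e-01 -9.580000e-02  1.860000e-01  1.800000e+01  6.800000e+01
   2.471667e+02]
 [ 5.376000e-01 -7.850000e-02  1.861000e-01  1.400000e+01  8.400000e+01
   2.515000e+02]
 [ 5.419000e-01 -6.120000e-02  1.854000e-01  1.900000e+01  1.000000e+02
   2.559474e+02]
 [ 5.547000e-01 -4.870000e-02  1.861000e-01  1.400000e+01  1.160000e+02
   2.512143e+02]
 [ 5.610000e-01 -3.260000e-02  1.845000e-01  1.200000e+01  1.320000e+02
   2.535000e+02]
 [ 5.690000e-01 -1.720000e-02  1.837000e-01  1.100000e+01  1.480000e+02
   2.540000e+02]
 [ 5.771000e-01 -1.600000e-03  1.844000e-01  1.200000e+01  1.640000e+02
   2.545000e+02]]
[-0.45378663 -0.89111037] -116.98689086291832
axis off bar line 0.001369977351641176
ball [0.59079171 0.02719789 0.176     ] expect [0.59114729 0.02374552]
slope [-0.07535466  0.19513921]
nutfar [ 0.54816333 -0.08885274  0.15      ]
nutnear [0.59161094 0.05764755 0.15      ]
press yaw -16.51878160668089
```

View pics/w11z.png

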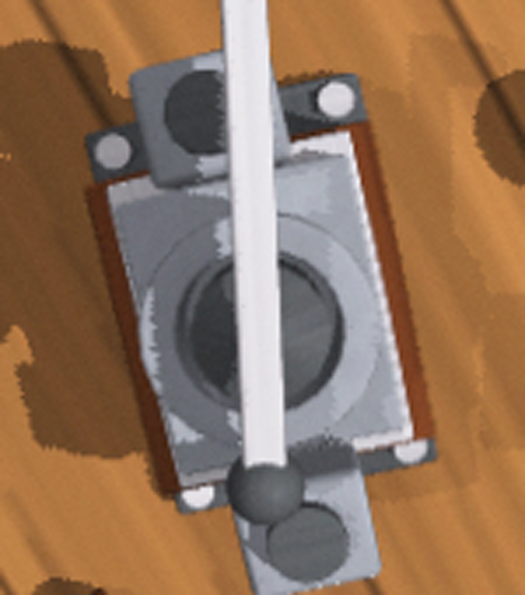

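The depth along the bar puts its top at about 0.184 at the axis, rising to about 0.187 at the grip end. So the key is home with roughly 0.03 rad of tilt. Its yaw is about -117°. Some of those samples picked up bright background, so I'll make one clean check and also check the other objects.

Run:
```python
from h import *
p,q,s=pose(); c=r.capture("wrist"); M=np.array(c["mount"]); z=c["z_map"]
v,u=np.mgrid[45:182,238:268]; dx,dy=u-c["cx"],v-c["cy"]; rr=np.hypot(dx,dy); k=np.tan(rr/c["fx"])/rr
Z=z[45:182,238:268]; P=np.stack([dx*k*Z,-dy*k*Z,-Z],-1)@M[:3,:3].T+M[:3,3]; P=q.apply(P.reshape(-1,3))+p
b=P[(P[:,2]>.177)&(P[:,2]<.192)]; mu=b.mean(0); V=np.linalg.svd(b[:,:2]-mu[:2],full_matrices=False)[2][0]; V*=-np.sign(V[1])
t=(b[:,:2]-np.array([.5705,-.0168]))@V
print(len(b),"yaw",np.degrees(np.arctan2(V[1],V[0])),"lateral",(b[:,:2]-[.5705,-.0168]).mean(0)@[-V[1],V[0]],"slope,z at axis",np.polyfit(t,b[:,2],1),"range",t.min(),t.max())
c=r.capture("top");W,ok=cloud(c); cv2.imwrite("pics/t12.png",c["img"])
for n,(uu,vv) in {"tin":(260,261),"jar":(372,220)}.items(): print(n,W[vv,uu].round(3))
print(s["time_s"],s["contact_force"])
```

```text
1729 yaw -116.92834546654579 lateral -0.0006430222441295117 slope,z at axis [0.01917336 0.18453277] range -0.034133509183400544 0.11112917890092364
tin [ 0.392 -0.009  0.035]
jar [ 0.501 -0.319  0.101]
18.25 [-0.35851287  0.17598239 -0.08035013]
```

View pics/t12.png

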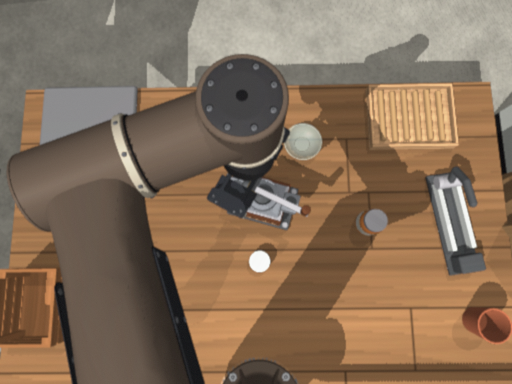

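The tin (260,261), jar (372,220) and dish (303,141) are where they were. The key is at home height (bar top 0.1845), tilted 0.02 rad, and the hand is clear of everything. I'll hand the job in.

```bash
python3 -c "
from plant import r
print(r.close_job())"
```

```text
the job is handed in; nothing more can be done
None
```

I stood the key on the spindle head, pushed it home and let go. I then swung it clockwise by its wooden grip to the stop, released it and moved clear. I handed in at about 18 s of the 67 s allowed; no verdict is reported.

**Last checks before handing in:**
- **Key home:** the bar's top is at 0.1845 m over the axis (0.184 m expected). The tilt is about 0.02 rad and the bar is 0.6 mm off the axis line. I checked the position along the bar only roughly, to 1–3 mm.
- **Spindle:** I couldn't read its angle directly. The key's yaw went from about -19.6° to -117°. With the head's ±10.6° of play, that puts the spindle at the 1.5 rad stop.
- **Bench items:** the jar, tin and dish measure or look unmoved. The arm hid the mould board in the last top view, but the arm never came near it.

**What disagreed:**
- **Too far round:** the key came to rest about 4° further round than the stop plus play predicts. It could be measurement error or some give in the stop.
- **Pressed past the stop:** the push reached about 41 N at the grip, and the hand rose a few millimetres. I backed off before letting go, and the key was at home height after release.

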